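# Find and open the swing flap in the bench trunking

### The arm

A 6-joint arm with a two-finger parallel gripper is mounted at the origin on the work surface. World frame = base frame: x ahead of the robot, y to its left, z up, the work surface at z = 0. Lengths are in mm, angles in rad, forces in N, time in s.
With the tool pointing down it reaches from about 400 to 925 mm from the base axis. Payload 12.5 kg.
Tool frame: the origin (TCP) lies on the mounting face of the last link; the fingertips stand 190 mm ahead of it and the grasp point (between the pads) lies 171 mm ahead of it (env.grip_depth is the distance from the TCP to the grasp point, in mm); y points along the fingers, z is the direction in which the jaws open and shut, and the axes are right-handed (so a half turn about y gives the same grasp; the last joint's range is limited). The gripper opens to 95 mm and grips with 3 to 60 N. Pads are 20 mm wide; open, the fingers measure 119 mm over their backs; the gripper's body (75 mm by 180 mm) begins 59 mm behind the grasp point.
Start: joints at [1.087, 0.491, 1.559, -0, 1.092, -0.106], TCP at [230.525, 580.933, 404.761] pointing down, gripper open.
Joint ranges: [-3.1, 3.1], [-0.84, 2.19], [0.05, 2.79], [-1.13, 4.28], [0.06, 2.93], [-2.69, 2.69]. Speed limits (rad/s): [2.22, 2.22, 2.79, 3.14, 3.14, 3.14].

### API

Orientations are given as a 3x3 rotation matrix whose columns are the frame's x, y, z axes.
In Python, from plant import env gives the robot as it stands.
- The arm moves only by the shell command python3 -m pendant 'ROWS' [FORCE]. ROWS is JSON, a list of rows, each a list of 7 numbers: the shift along the tool's x, y, z in mm, then the turn, a rotation vector about the tool's x, y, z in degrees, then the closure in counts, from 0 (fully open) to 255 (shut). In form: [[dx, dy, dz, wx, wy, wz, gripper], ...]. A call has exactly 5 rows; each row shifts and turns the commanded pose from where the row before left it, along the tool's axes as they then stand; what a row does not reach is not made up. A row lasts 1/12 s, in which the tool goes at most 41.7 mm and 7.16 degrees, less where a joint would pass 70% of its speed; a pose out of reach is approached as far as the arm can. A call is refused whole if a number of a shift passes 41.7 or a number of a turn 7.16, either way. A call with a gripper value outside its range is refused whole. The fingers move at their own pace and stop on an object; FORCE is the grip in N (left out, the last holds). Time passes only in rows, so rows that do not move let the fingers close, or fill a call up. It gives the time, the measured TCP pose, the force and the opening at its end, in the units of the state.
- env.get_obs(): the state, without advancing time (a new reading comes with each control period).
- env.snapshot(name): name is "scene" or "top" or "wrist"; returns a dict with "frame" (400x640x3 uint8, blue, green, red), "fov_y" (degrees; the focal length in pixels is half the picture's height over the tangent of half this angle, whatever the lens; pixels are square), "cx", "cy" (the principal point, pixels), "origin" and "orientation" of the camera in the world. Camera axes: x right, y down, z forward; pixel columns grow to the right and rows downward; lengths in mm; the calibration is good to about 2 mm. A picture is of the moment at which its call begins. There is no depth.
- env.job_done(): hands the job in, once; it reports no verdict.
The state is a dict: "clock": time; "qpos": joint angles; "dq": joint speeds; "tau": joint torques, N m; "eef_pos": TCP position; "ee_rot": TCP orientation; "contact_force": force on the tool from outside, world axes, zero at the start; "torque": the same for the moment, N m; "opening": finger opening in mm.
Only numpy, scipy, OpenCV 4.12 (cv2) and the standard library are available. Lean on these libraries where they do the work, as an engineer would, in place of code of your own. Each camera call takes 0.05 s, during which the arm holds its last target. There are 200 camera calls.

### The job

One of the four matching covers in the top of the lab bench trunking is a swing flap over the shut-off valve; the other three are fixed blanks. With closed fingertips press each cover near its edge until you find the one that rocks, then push that flap fully open so that it stands upright, and leave it standing open so the valve can be reached. Only press and push: do not take hold of the flap or lift anything, and leave the other things on the trunking and bench where they are.

Things in the scene. Friction and masses are not known exactly. Their poses are not given: they have to be found in the camera images.
- trunking: white steel service trunking fixed on the bench, 150 mm across (x), 670 mm along (y), 95 mm high, outlets in the face towards the robot, four covers in its top: two on each side of a 94 mm wide plain deck, centres 100 and 215 mm either side of its middle. Origin on the bench under its middle. One cover is a swing flap pivoted on its middle line along y; the other three are fixed and rigid
- trunking_deck (a point): middle of the trunking's top, 95 mm above the bench. How the flap works: press it some 20 mm in from its near or far edge and that edge sinks while the opposite one rises; about 2.5 N, no effect on the pivot line. It swings up to 86 degrees either way and stays at any angle (stiff pivot); its raised half reaches up to 55 mm above the top. The well below is empty to 55 mm down
- cover_a_mid (a point): cover a, one of four identical flat aluminium covers, 110 mm across the trunking (x), 98 mm along it (y), 4 mm thick, flush with its top. This point is the middle of its top face and turns with it: x across the trunking away from the robot, y along it, z out of the face (up while shut). The letters do not tell the order along the trunking nor which one swings
- cover_b_mid (a point): cover b, one of four identical flat aluminium covers, 110 mm across the trunking (x), 98 mm along it (y), 4 mm thick, flush with its top. This point is the middle of its top face and turns with it: x across the trunking away from the robot, y along it, z out of the face (up while shut). The letters do not tell the order along the trunking nor which one swings
- cover_c_mid (a point): cover c, one of four identical flat aluminium covers, 110 mm across the trunking (x), 98 mm along it (y), 4 mm thick, flush with its top. This point is the middle of its top face and turns with it: x across the trunking away from the robot, y along it, z out of the face (up while shut). The letters do not tell the order along the trunking nor which one swings
- cover_d_mid (a point): cover d, one of four identical flat aluminium covers, 110 mm across the trunking (x), 98 mm along it (y), 4 mm thick, flush with its top. This point is the middle of its top face and turns with it: x across the trunking away from the robot, y along it, z out of the face (up while shut). The letters do not tell the order along the trunking nor which one swings
- dish: closed clear Petri dish, 62 mm across, 15 mm high, lying on the trunking's wide middle deck between the two pairs of covers; origin at the centre of its underside. Leave alone
- timer: small white bench timer, 50 x 38 x 14 mm, lying on one end of the trunking's top; origin at the centre of its underside. Leave alone
- tube_rack: white rack of microtubes, 60 x 110 x 48 mm high, on the bench on the robot's side of the trunking; origin at the centre of its underside. Leave alone
- tip_box: pipette tip box with clear lid, 84 x 120 x 64 mm high, on the bench on the robot's side of the trunking; origin at the centre of its underside. Leave alone
- marker: marker pen, 118 mm long, 16 mm thick, lying on the bench along its own x axis; origin under its middle. Leave alone
- tape: roll of paper tape lying flat on the bench, 72 mm across, 19 mm high; origin at the centre of its underside. Leave alone
- reagent: screw-cap reagent jar standing on the bench, 68 mm across, 115 mm high; origin at the centre of its underside. Leave alone

How it is judged (in metres and radians):
At the end, for the whole second after the job is handed in: One cover (the only one that can turn) stands tilted more than 1.2 rad (69 degrees) from flat and stays there with nothing touching it; every loose thing is within 25 mm of where it began (angle between any of cover_a_mid, cover_b_mid, cover_c_mid, cover_d_mid's own z axis and vertical above 1.2 rad and distance of each of dish, timer, tube_rack, tip_box, marker, tape, reagent from where it was at the start of the episode below 0.025 m).
It fails at once if a loose thing on the bench or trunking is shoved or lifted more than 25 mm from its place (not (distance of each of dish, timer, tube_rack, tip_box, marker, tape, reagent from where it was at the start of the episode below 0.025 m)).
It fails at once if the flap is taken between the fingers (the grasp point lies inside the plate, within 6 mm of its mid-plane) instead of being pushed ((z of the grasp point in the frame of cover_a_mid between -0.008 and 0.004 m and x of the grasp point in the frame of cover_a_mid between -0.053 and 0.053 m and y of the grasp point in the frame of cover_a_mid between -0.047 and 0.047 m) or (z of the grasp point in the frame of cover_b_mid between -0.008 and 0.004 m and x of the grasp point in the frame of cover_b_mid between -0.053 and 0.053 m and y of the grasp point in the frame of cover_b_mid between -0.047 and 0.047 m) or (z of the grasp point in the frame of cover_c_mid between -0.008 and 0.004 m and x of the grasp point in the frame of cover_c_mid between -0.053 and 0.053 m and y of the grasp point in the frame of cover_c_mid between -0.047 and 0.047 m) or (z of the grasp point in the frame of cover_d_mid between -0.008 and 0.004 m and x of the grasp point in the frame of cover_d_mid between -0.053 and 0.053 m and y of the grasp point in the frame of cover_d_mid between -0.047 and 0.047 m)).
It also fails if it takes over 51 s, if anything falls off the work surface, if the arm or the gripper's body presses on something with over 40 N, if the wrist force passes 120 N, or if a joint passes its speed limit or range.

## Working session

There is one attempt and no reset: what is moved stays moved. The work goes in short steps, Python scripts to look and compute and a shell command to move; the robot and the scene stay as the last step left them, time stands still between calls to the robot, and variables do not carry over. Pictures are saved under pics/ and viewed, on a budget of 10 in all, crops included, one or two more only if the job needs it, and the job is handed in when it is done.

```bash
mkdir -p pics; ls
python3 - <<'E'
from plant import env
import cv2, numpy as np
o=env.get_obs()
for k,v in o.items(): print(k,np.round(v,3).tolist())
for n in("top","scene"):
    s=env.snapshot(n); cv2.imwrite(f"pics/{n}0.png",s["frame"])
    print(n,s["fov_y"],s["cx"],s["cy"],np.round(s["origin"],1),np.round(s["orientation"],4).tolist())
E
```

```text
pics
clock 0.0
qpos [1.087, 0.492, 1.559, -0.0, 1.092, -0.106]
dq [-0.002, -0.0, -0.002, 0.002, 0.001, 0.002]
tau [0.003, -61.267, -25.819, 0.069, 0.048, -0.0]
eef_pos [230.522, 580.89, 404.157]
ee_rot [[0.929, -0.001, 0.369], [-0.369, -0.001, 0.929], [-0.0, -1.0, -0.001]]
contact_force [-1.132, -0.538, -0.862]
torque [-0.029, -0.011, -0.026]
opening 95.029
top 47.15861253325897 315.31281026742766 195.80176421870667 [ 260.1  -48.5 1255.3] [[-0.0044, -0.9812, 0.1928], [-0.9997, 0.0086, 0.0207], [-0.022, -0.1927, -0.981]]
scene 46.965580430596816 310.15234894611314 203.3760886413875 [1473.  -521.1  838.2] [[0.4623, 0.5033, -0.73], [0.8866, -0.2747, 0.3721], [-0.0132, -0.8193, -0.5732]]
```

View pics/top0.png

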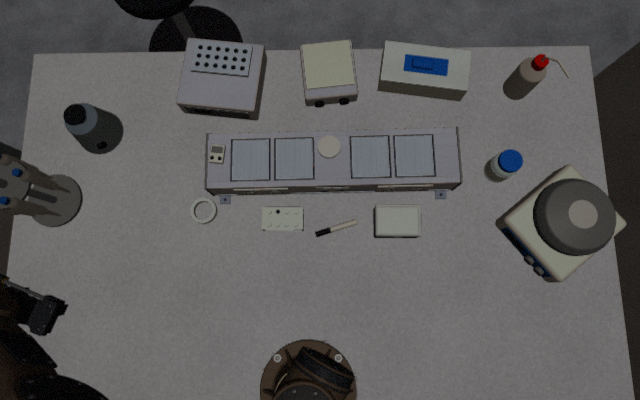

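View pics/scene0.png

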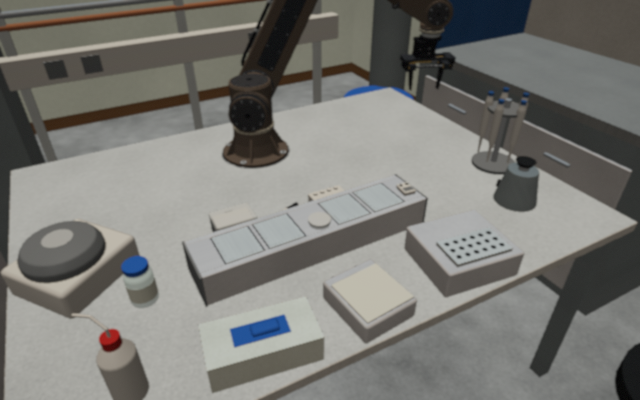

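The top view has up = +x and left = +y. The covers are at about (250,160), (294,158), (370,157) and (415,155), the dish at (329,147), and the timer at the left end (217,153).

```bash
cat > h.py <<'E'
import numpy as np, cv2
from plant import env
def ray(s,px,z):
    f=200/np.tan(np.radians(s["fov_y"])/2)
    px=np.atleast_2d(px).astype(float)
    d=np.c_[(px[:,0]-s["cx"])/f,(px[:,1]-s["cy"])/f,np.ones(len(px))]@np.array(s["orientation"]).T
    o=np.array(s["origin"]); return o+d*((z-o[2])/d[:,2])[:,None]
def proj(s,P):
    f=200/np.tan(np.radians(s["fov_y"])/2)
    c=(np.atleast_2d(P)-s["origin"])@np.array(s["orientation"])
    return c[:,:2]/c[:,2:]*f+[s["cx"],s["cy"]]
E
python3 - <<'E'
from h import *
s=env.snapshot("top"); f=s["frame"]
print(f[158,225:470:6].tolist())
b=f.astype(int); 
g=cv2.cvtColor(f,cv2.COLOR_BGR2GRAY)
m=((b[...,0]-b[...,2]>6)).astype(np.uint8); m[:125]=0;m[190:]=0;m[:,:200]=0;m[:,465:]=0
cs,_=cv2.findContours(m,cv2.RETR_EXTERNAL,cv2.CHAIN_APPROX_NONE)
for c in cs:
    if cv2.contourArea(c)>300:
        r=cv2.minAreaRect(c); P=ray(s,cv2.boxPoints(r),95)
        print(np.round(r[0],1),np.round(r[1],1),np.round(ray(s,r[0],95)[0],1),np.round(P[:,:2]).tolist())
E
```

```text
[[116, 111, 110], [56, 48, 51], [116, 109, 105], [116, 110, 106], [117, 112, 106], [119, 114, 109], [118, 115, 109], [116, 110, 105], [112, 103, 106], [119, 113, 109], [116, 109, 103], [114, 110, 105], [119, 113, 108], [116, 112, 107], [122, 116, 112], [119, 113, 113], [116, 112, 111], [92, 89, 89], [104, 100, 100], [115, 111, 110], [115, 109, 109], [64, 56, 55], [114, 109, 102], [116, 111, 107], [120, 114, 109], [117, 112, 107], [118, 111, 107], [114, 109, 105], [111, 104, 103], [118, 113, 108], [116, 110, 104], [118, 112, 109], [120, 115, 109], [118, 113, 107], [117, 114, 108], [105, 102, 100], [118, 111, 113], [120, 112, 113], [115, 109, 110], [67, 70, 69], [106, 110, 110]]
[252.5 159.5] [41. 43.] [586.9 140.8  95. ] [[644.0, 199.0], [643.0, 85.0], [531.0, 83.0], [532.0, 196.0]]
[295.9 158.3] [41.9 48.2] [588.8  26.6  95. ] [[641.0, 95.0], [651.0, -32.0], [537.0, -41.0], [528.0, 84.0]]
[390.4 156.2] [40.8 86.9] [ 592.1 -221.1   95. ] [[646.0, -107.0], [650.0, -336.0], [539.0, -333.0], [535.0, -108.0]]
```

Run:
```python
from h import *
s=env.snapshot("top"); g=cv2.cvtColor(s["frame"],cv2.COLOR_BGR2GRAY)
m=(g>98).astype(np.uint8)
m=cv2.morphologyEx(m,cv2.MORPH_OPEN,np.ones((3,3),np.uint8))
m[:120]=0;m[195:]=0
n,L,st,ce=cv2.connectedComponentsWithStats(m,connectivity=4)
C=[]
for i in range(1,n):
    if 900<st[i,4]<2500 :
        r=cv2.minAreaRect(np.argwhere(L==i)[:,::-1].astype(np.float32))
        P=ray(s,r[0],95)[0]; Q=ray(s,cv2.boxPoints(r),95)
        print(st[i],np.round(P,1),[round(float(np.linalg.norm(Q[k]-Q[k-1])),0) for k in (1,2)])
# trunking outline corners guess
for p in [(207,133),(457,128),(461,187),(206,194)]: print(p,np.round(ray(s,p,95)[0],0))
print('dish',ray(s,(329,147),110)[0].round(),'timer',ray(s,(217,153),109)[0].round())
c=s["frame"][115:210,190:480]; cv2.imwrite("pics/crop.png",cv2.resize(c,None,fx=2.75,fy=2.75,interpolation=cv2.INTER_CUBIC))
```

```text
[ 395  135   39   41 1464] [ 593.3 -282.6   95. ] [97.0, 108.0]
[ 352  137   38   40 1448] [ 591.8 -169.    95. ] [97.0, 106.0]
[ 276  138   37   41 1448] [589.8  31.5  95. ] [96.0, 109.0]
[ 232  140   37   40 1432] [587.  147.4  95. ] [96.0, 106.0]
(207, 133) [661. 264.  95.]
(457, 128) [ 667. -399.   95.]
(461, 187) [ 508. -399.   95.]
(206, 194) [495. 260.  95.]
dish [614. -61. 110.] timer [602. 232. 109.]
```

View pics/crop.png

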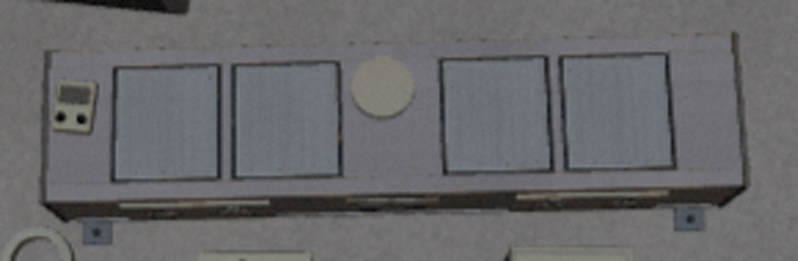

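The four centres fit the given spacing (116/200/114 mm, sizes about 97 x 108). The trunking's middle is at about (590,-68) and its yaw is about 0.8°. Next: close the fingers, square up the tool, and travel to the far part of the first cover.

```bash
python3 -m pendant '[[0,10,0,0,-7,0,255],[0,10,0,0,-7,0,255],[0,10,0,0,-7,0,255],[0,10,0,0,-1.5,0,255],[0,0,0,0,0,0,255]]' 20
python3 -m pendant '[[25,0,-29,0,0,0,255],[25,0,-29,0,0,0,255],[25,0,-29,0,0,0,255],[25,0,-29,0,0,0,255],[25,0,-29,0,0,0,255]]'
```

```text
clock: 0.62
eef_pos: [230.5, 580.7, 362.8]
ee_rot: [[1.0, -0.001, -0.016], [0.016, -0.003, 1.0], [-0.001, -1.0, -0.003]]
contact_force: [0.1, 0.3, 0.9]
opening: 66.7
clock: 1.03
eef_pos: [358.5, 436.5, 365.3]
ee_rot: [[1.0, 0.0, -0.013], [0.013, 0.0, 1.0], [0.0, -1.0, 0.0]]
contact_force: [0.6, 1.7, 0.2]
opening: 34.0
```

```bash
python3 -m pendant '[[26,0,-29,0,0,0,255],[26,0,-29,0,0,0,255],[26,0,-29,0,0,0,255],[26,0,-29,0,0,0,255],[26,0,-29,0,0,0,255]]'
python3 -m pendant '[[26,0,-29,0,0,0,255],[26,0,-29,0,0,0,255],[26,0,-29,0,0,0,255],[26,0,-29,0,0,0,255],[26,0,-29,0,0,0,255]]'
python3 -m pendant '[[0,20,0,0,0,0,255],[0,20,0,0,0,0,255],[0,20,0,0,0,0,255],[0,0,0,0,0,0,255],[0,0,0,0,0,0,255]]'
```

```text
clock: 1.45
eef_pos: [490.9, 293.2, 365.4]
ee_rot: [[1.0, 0.001, -0.013], [0.013, 0.0, 1.0], [0.001, -1.0, 0.0]]
contact_force: [0.3, 1.5, -0.3]
opening: 2.2
clock: 1.87
eef_pos: [623.1, 150.0, 365.4]
ee_rot: [[1.0, 0.001, -0.013], [0.013, 0.0, 1.0], [0.001, -1.0, 0.0]]
contact_force: [0.7, 0.5, -0.0]
opening: 0.4
clock: 2.28
eef_pos: [622.1, 151.7, 304.7]
ee_rot: [[1.0, -0.001, -0.014], [0.014, -0.0, 1.0], [-0.001, -1.0, -0.0]]
contact_force: [0.4, 0.1, 0.0]
opening: 0.5
```

```bash
python3 -m pendant '[[0,10,0,0,0,0,255],[0,5,0,0,0,0,255],[0,3,0,0,0,0,255],[0,2,0,0,0,0,255],[0,0,0,0,0,0,255]]'
python3 -m pendant '[[0,1,0,0,0,0,255],[0,1,0,0,0,0,255],[0,1,0,0,0,0,255],[0,0,0,0,0,0,255],[0,0,0,0,0,0,255]]'
```

```text
clock: 2.7
eef_pos: [621.9, 151.9, 285.4]
ee_rot: [[1.0, 0.001, -0.015], [0.015, 0.0, 1.0], [0.001, -1.0, 0.0]]
contact_force: [-3.2, -0.2, 3.5]
opening: 0.2
clock: 3.12
eef_pos: [621.7, 151.9, 285.3]
ee_rot: [[1.0, 0.002, -0.015], [0.015, 0.0, 1.0], [0.002, -1.0, 0.0]]
contact_force: [-10.4, -1.4, 30.0]
opening: 0.0
```

The first cover (y=147) is rigid: 30 N with no sinking. On to the second one (y≈31).

```bash
python3 -m pendant '[[0,-10,0,0,0,0,255],[0,-10,-30,0,0,0,255],[0,0,-30,0,0,0,255],[0,0,-30,0,0,0,255],[0,0,-30,0,0,0,255]]'
python3 -m pendant '[[1,0,0,0,0,0,255],[0,10,0,0,0,0,255],[0,6,0,0,0,0,255],[0,2,0,0,0,0,255],[0,0,0,0,0,0,255]]'
python3 -m pendant '[[0,1,0,0,0,0,255],[0,1,0,0,0,0,255],[0,1,0,0,0,0,255],[0,0,0,0,0,0,255],[0,0,0,0,0,0,255]]'
```

```text
clock: 3.53
eef_pos: [623.7, 30.7, 302.4]
ee_rot: [[1.0, 0.001, -0.016], [0.016, 0.0, 1.0], [0.001, -1.0, -0.0]]
contact_force: [0.2, 0.8, -0.1]
opening: 0.1
clock: 3.95
eef_pos: [624.7, 32.7, 282.9]
ee_rot: [[1.0, -0.001, -0.016], [0.016, 0.0, 1.0], [-0.001, -1.0, 0.0]]
contact_force: [-0.2, -0.0, -1.2]
opening: 0.1
clock: 4.37
eef_pos: [624.8, 32.0, 280.8]
ee_rot: [[1.0, 0.0, -0.015], [0.015, 0.0, 1.0], [0.0, -1.0, 0.0]]
contact_force: [-0.4, 1.6, 2.0]
opening: 0.7
```

The second cover sinks at about 2 N, so this is the flap. Press it further down.

```bash
python3 -m pendant '[[0,3,0,0,0,0,255],[0,3,0,0,0,0,255],[0,3,0,0,0,0,255],[0,3,0,0,0,0,255],[0,0,0,0,0,0,255]]'
python3 -m pendant '[[0,3,0,0,0,0,255],[0,3,0,0,0,0,255],[0,3,0,0,0,0,255],[0,3,0,0,0,0,255],[0,0,0,0,0,0,255]]'
```

```text
clock: 4.78
eef_pos: [624.8, 31.6, 268.1]
ee_rot: [[1.0, -0.0, -0.015], [0.015, -0.0, 1.0], [-0.0, -1.0, -0.0]]
contact_force: [1.0, -0.4, 1.7]
opening: 0.5
clock: 5.2
eef_pos: [624.7, 31.8, 256.0]
ee_rot: [[1.0, -0.001, -0.015], [0.015, 0.0, 1.0], [-0.001, -1.0, 0.0]]
contact_force: [1.5, 0.2, 1.8]
opening: 0.8
```

```bash
python3 -m pendant '[[0,-25,0,0,0,0,255],[0,-35,0,0,0,0,255],[0,-40,0,0,0,0,255],[-10,-10,0,0,0,0,255],[-30,0,0,0,0,0,255]]'
python3 -m pendant '[[-30,0,0,0,0,0,255],[-30,0,0,0,0,0,255],[-25,0,0,0,0,0,255],[0,0,0,0,0,0,255],[0,0,0,0,0,0,255]]'
python3 - <<'E'
from h import *
s=env.snapshot("scene"); cv2.imwrite("pics/scene1.png",cv2.resize(s["frame"][140:320,150:470],None,fx=2.5,fy=2.5))
s=env.snapshot("top"); cv2.imwrite("pics/top1.png",s["frame"])
E
```

```text
clock: 5.62
eef_pos: [586.2, 31.0, 369.4]
ee_rot: [[1.0, 0.007, -0.015], [0.015, -0.0, 1.0], [0.007, -1.0, -0.0]]
contact_force: [-0.4, 0.0, -1.0]
opening: 0.4
clock: 6.03
eef_pos: [499.0, 29.9, 366.9]
ee_rot: [[1.0, -0.0, -0.015], [0.015, 0.0, 1.0], [-0.0, -1.0, 0.0]]
contact_force: [-0.1, -0.1, -0.4]
opening: 0.6
```

View pics/scene1.png

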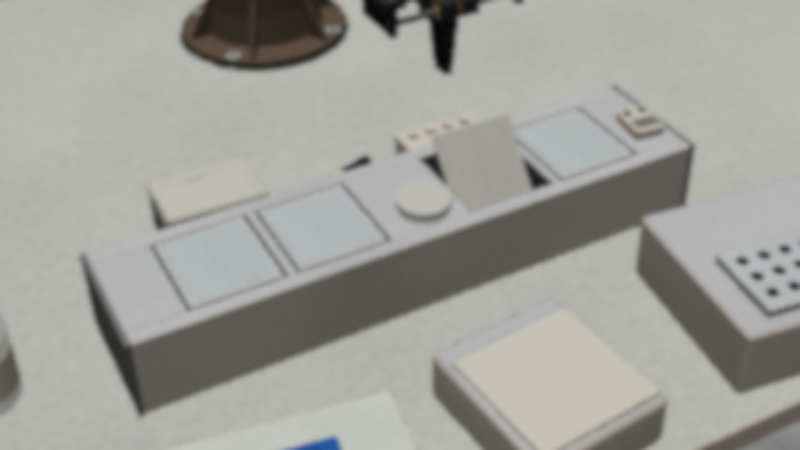

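The flap stands partly open with its near half raised, at about (480,160) in the crop, and the dish and timer are undisturbed. Now lower the closed fingers on the robot side and push the raised half away from the robot.

```bash
python3 -m pendant '[[0,20,0,0,0,0,255],[0,20,0,0,0,0,255],[0,22,0,0,0,0,255],[0,0,0,0,0,0,255],[15,0,0,0,0,0,255]]'
python3 -m pendant '[[10,0,0,0,0,0,255],[7,0,0,0,0,0,255],[6,0,0,0,0,0,255],[6,0,0,0,0,0,255],[0,0,0,0,0,0,255]]'
python3 -m pendant '[[5,0,0,0,0,0,255],[5,0,0,0,0,0,255],[4,0,0,0,0,0,255],[3,0,0,0,0,0,255],[0,0,0,0,0,0,255]]'
```

```text
clock: 6.55
eef_pos: [514.1, 30.2, 303.7]
ee_rot: [[1.0, -0.005, -0.015], [0.015, 0.0, 1.0], [-0.005, -1.0, 0.0]]
contact_force: [0.6, -0.0, 0.7]
opening: 0.4
clock: 6.97
eef_pos: [544.5, 30.6, 305.0]
ee_rot: [[1.0, 0.0, -0.015], [0.015, 0.0, 1.0], [0.0, -1.0, 0.0]]
contact_force: [0.1, -0.1, 0.1]
opening: 0.5
clock: 7.38
eef_pos: [561.2, 30.8, 304.8]
ee_rot: [[1.0, 0.001, -0.015], [0.015, 0.0, 1.0], [0.001, -1.0, 0.0]]
contact_force: [-0.4, -0.8, -0.1]
opening: 0.7
```

```bash
python3 -m pendant '[[3,0,0,0,0,0,255],[3,0,0,0,0,0,255],[2,0,0,0,0,0,255],[0,0,0,0,0,0,255],[0,0,0,0,0,0,255]]'
python3 -m pendant '[[2,0,0,0,0,0,255],[2,0,0,0,0,0,255],[1,0,0,0,0,0,255],[0,0,0,0,0,0,255],[0,0,0,0,0,0,255]]'
python3 - <<'E'
from h import *
s=env.snapshot("scene"); cv2.imwrite("pics/scene2.png",cv2.resize(s["frame"][140:300,250:470],None,fx=3.5,fy=3.5))
E
```

```text
clock: 7.8
eef_pos: [569.0, 30.9, 304.7]
ee_rot: [[1.0, 0.001, -0.015], [0.015, 0.0, 1.0], [0.001, -1.0, 0.0]]
contact_force: [0.7, -0.5, -1.0]
opening: 0.2
clock: 8.22
eef_pos: [573.3, 31.0, 304.7]
ee_rot: [[1.0, -0.002, -0.015], [0.015, 0.0, 1.0], [-0.002, -1.0, 0.0]]
contact_force: [-6.6, -0.9, 5.1]
opening: 0.3
```

View pics/scene2.png

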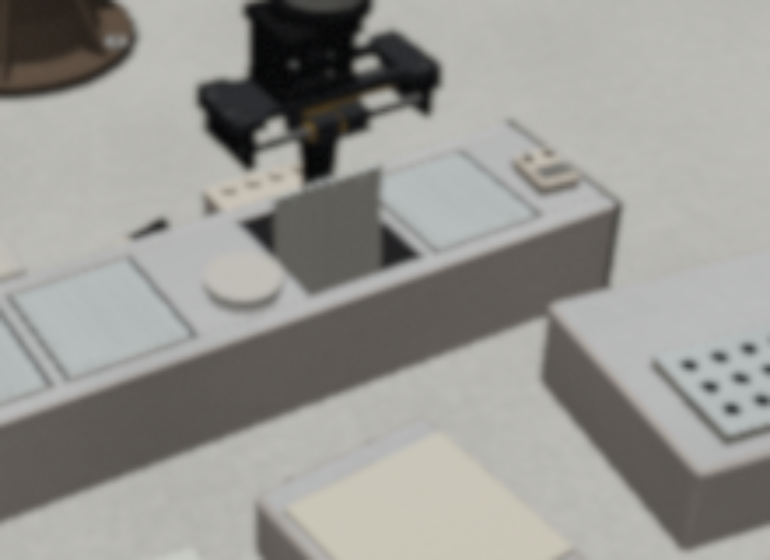

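The flap is upright in the picture, with its raised edge at about (330,190), and the force started to rise at 6.6 N, which suggests the stop. Back off horizontally, rise, and verify.

```bash
python3 -m pendant '[[-5,0,0,0,0,0,255],[-15,0,0,0,0,0,255],[-25,0,0,0,0,0,255],[-25,0,0,0,0,0,255],[0,-15,0,0,0,0,255]]'
python3 -m pendant '[[-20,-40,0,0,0,0,255],[-20,-40,0,0,0,0,255],[0,0,0,0,0,0,255],[0,0,0,0,0,0,255],[0,0,0,0,0,0,255]]'
python3 - <<'E'
from h import *
s=env.snapshot("scene"); t=env.snapshot("top")
a=cv2.resize(s["frame"][140:290,170:470],(800,400)); b=cv2.resize(t["frame"][115:190,190:490],(800,200))
cv2.imwrite("pics/end.png",np.vstack([a,b]))
# expected upper-edge corners for tilt angles (pivot at z=93)
u=np.array([-.0147,1,0]);x=np.array([1,.0147,0])
for d in (60,70,80,86):
    r=np.radians(d); e=np.array([589.8,31.5,93])+55*(-np.cos(r)*x+np.sin(r)*np.array([0,0,1]))
    print(d,"scene crop px",np.round((proj(s,[e-49*u,e+49*u])-[170,140])*2.667).tolist())
E
```

```text
clock: 8.68
eef_pos: [500.0, 30.1, 317.8]
ee_rot: [[1.0, -0.006, -0.015], [0.015, 0.001, 1.0], [-0.006, -1.0, 0.001]]
contact_force: [1.1, 0.6, 0.4]
opening: 0.2
clock: 9.1
eef_pos: [466.5, 29.4, 394.0]
ee_rot: [[1.0, 0.001, -0.015], [0.015, 0.0, 1.0], [0.001, -1.0, 0.0]]
contact_force: [-0.5, -0.5, -0.6]
opening: 0.4
60 scene crop px [[408.0, 145.0], [489.0, 119.0]]
70 scene crop px [[412.0, 146.0], [494.0, 120.0]]
80 scene crop px [[417.0, 148.0], [499.0, 122.0]]
86 scene crop px [[419.0, 150.0], [502.0, 124.0]]
```

View pics/end.png

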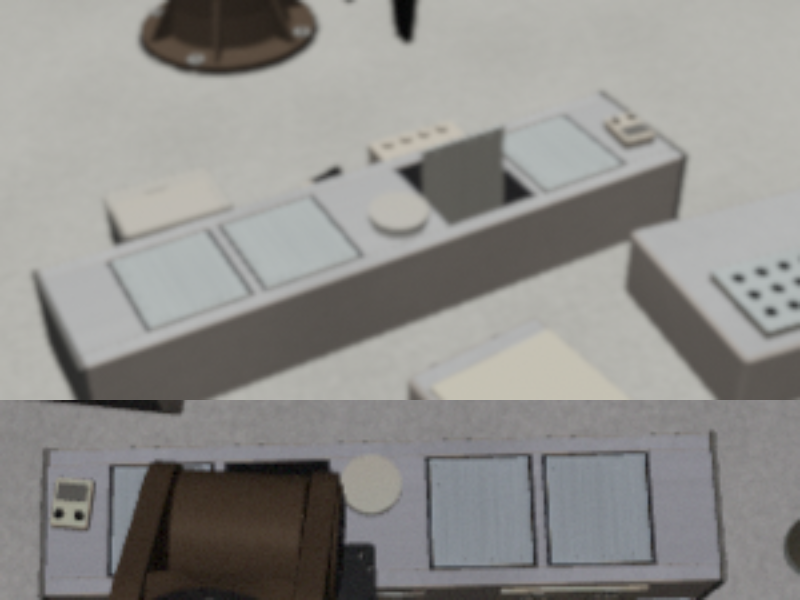

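The raised edge's corners are at about (424,150) and (503,128), which matches the 86° projection. The dish and timer have not moved, and nothing touches the flap.

```bash
python3 -c "
from plant import env; print(env.job_done())"
```

```text
the job is handed in; nothing more can be done
None
```

The flap over the valve now stands upright by itself, and I handed the job in at about 9 s of the 51 s allowed.

- **Finding it:** I pressed the far edge of the first cover (y ≈ 147 mm), which stayed rigid at 30 N. The second cover (y ≈ 31 mm) sank at about 2 N, so it was the flap. I didn't press the other two, since only one cover swings.
- **Opening it:** I pressed its far half about 29 mm down, then pushed the raised near half away from the robot with closed fingertips. I stopped when the force rose to about 7 N, which I took as the end stop, and backed the gripper well clear.
- **Last checks:** In the final scene picture the flap's raised edge lies within about 5 px (4 px across) of where an 86° tilt would put it. 80° is only about 2–3 px further off and 70° clearly worse, so I read the tilt as over 80° but not as an exact angle. Nothing is touching the flap, and the contact force is about zero.
- **Loose things:** The dish and timer look unmoved, and so do the tip box and rack, though only by eye. The marker is only partly in view, and the tape and jar were outside that picture. The tool stayed above the trunking and never went near them.

No check failed or disagreed.

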